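Load a ball magazine and lock it with the slide knob

TASK

Change-over at the ball loader: pull the loader's lock knob all the way out, take the magazine that is filled with balls from its pigeonhole in the rack, and slide it nose first into the dock until it is fully home against the stop. Then push the lock knob fully home so that its bolt holds the magazine, and let go. Leave the two empty magazines and the bearing rings on the bench where they are.

Things in the scene. Friction and masses are not known exactly. Their poses are not given: they have to be found in the camera images.
- dock: Magazine dock of the ball loader, fixed. Origin on the bench (z 0) under the middle of its mouth; +x runs level into the channel, z up. Steel floor plate, top at z 6 mm, 64 wide, from x -70 (open in front of the mouth, no walls) to x 100. Channel x 0 to 100, 48 mm wide inside, walls 8 thick, pale translucent roof z 52 to 58. Guide plates flare from the mouth to x -14, y +-36, 46 high.
- dock_stop (a point): End stop of the dock's channel, at its floor (dock x 100, y 0, z 6 mm). Behind it stands the loader housing at dock x 115 to 245, y -75 to 75, 150 mm high, with a ball hopper on top up to 210 mm.
- lock_block (a point): Middle of the top of the dark steel lock block on the dock's -y side: dock x 22 to 58, y -32 to -56, 50 mm high. The knob comes out of its -y face. Knob home: a 14 mm square bolt stands 9 mm into the channel at dock x 40 and bars the way; knob out: the bolt is clear of the channel.
- lock_knob (a joint): Slide of the lock knob, in m: 0 = home (bolt in the channel), 0.042 = all the way out, along the dock's -y. Two detents, crests at 7 and 34 mm: within 5 mm before a crest it resists with up to about 8 N, past the crest it snaps on; the same both ways. Elsewhere light friction (1.5 N) holds it where it is left. Past the second detent (39 to 42 mm) it stays out.
- knob_grip (a point): Middle of the black round knob, 34 mm in diameter and 30 mm long, its axis level along the dock's y, 30 mm above the bench; moves with the knob. At home it is at dock x 40, y -77, with 6 mm of bare rod between knob and block. Beside it along the dock's x is free room for fingers, down to the bench.
- rack: Plywood rack, fixed. Origin at the middle of its underside on the bench. The mouths of its three pigeonholes face -x. Holes centred at y -78, 0, 78 mm, 50 wide, floor z 6, roof z 54 to 60, back wall x 55. 226 mm wide outside; cartons on the roof reach z 115, from x 5 back. Each hole holds one magazine, tail inside, nose forward, standing out 56 to 66 mm.
- rack_mouth (a point): Middle of the front edge of the rack's floor: rack x -55, y 0, z 6 mm (mouth of the middle pigeonhole).
- mag_full: The wanted magazine: aluminium trough filled with a row of 22 mm steel balls, 160 long (x), 44 wide (y), 40 high, 0.2 to 0.45 kg, centre of mass near the middle. Origin at the middle of its underside. Nose (open outlet end, narrowed to 34 mm over the last 12 mm) at x -80; tail (closed, dark steel cap from x 35) at x 80. It starts flat in one of the pigeonholes, underside at z 6.
- mag_nose (a point): Middle of the wanted magazine's nose end, on its underside (magazine x -80, y 0, z 0). In the dock the nose goes to the stop, so the magazine's x then points against the dock's x; the nose end is then under the roof and only the last 60 mm of the tail stand out.
- mag_notch (a point): Middle of the lock notch in the +y side of the wanted magazine: x -31 to -9, 10 mm deep, full height. The bolt enters it when the magazine is home, and cannot go home otherwise.
- mag_empty_a: Empty magazine, same shape and size as the filled one but with no balls, in another pigeonhole; leave it. Same frame.
- mag_empty_b: Second empty magazine, likewise; leave it.
- ring_single: Steel bearing ring lying flat on the bench between rack and dock: 100 mm outside, 80 mm bore, 26 mm high. Origin at the middle of its underside. Leave it.
- ring_stack: Stack of four such rings, 100 mm across, 104 mm high, on the bench between rack and dock, nearer or farther than the single ring. Origin at the middle of its underside. Leave it.
Not all that is in view belongs to the job. Leave any yellow look-alike of the mag_full alone.

How it is judged:
On the way, in this order (a step that is already met when the one before it is completed fails the run):
1. the lock knob has been pulled all the way out, past its second detent (value of joint lock_knob above 0.037 m), for 0.2 s.
2. with the knob still out, the filled magazine lies fully home in the dock, nose to the stop (x of mag_nose in the frame of dock above 0.094 m and y of mag_nose in the frame of dock between -0.006 and 0.006 m and z of mag_nose in the frame of dock below 0.011 m and angle between the x axis of mag_full and the x axis of dock, either way round below 0.08 rad and value of joint lock_knob above 0.02 m), for 0.2 s.
At the end, for the whole second after the job is handed in: The filled magazine lies at rest in the dock, nose within 6 mm of the stop, within 6 mm of the channel's middle and flat on the floor (5 mm), in line with the channel; the lock knob is home within 4 mm (x of mag_nose in the frame of dock above 0.094 m and y of mag_nose in the frame of dock between -0.006 and 0.006 m and z of mag_nose in the frame of dock below 0.011 m and angle between the x axis of mag_full and the x axis of dock, either way round below 0.08 rad and value of joint lock_knob below 0.004 m and linear speed of mag_full below 0.02 m/s); the robot touches nothing.
It fails at once if an empty magazine is shifted by more than 30 mm (distance of any of mag_empty_a, mag_empty_b from where it was at the start of the episode above 0.03 m).
It fails at once if the single ring or the ring stack is shifted by more than 30 mm (distance of any of ring_single, ring_stack from where it was at the start of the episode above 0.03 m).
It fails at once if the magazine is tipped more than 0.6 rad from level (angle between mag_full's own z axis and vertical above 0.6 rad).
It also fails if it takes over 72 s, if anything falls off the work surface, if the arm or the gripper's body presses on something with over 40 N, if the wrist force passes 120 N, or if a joint passes its speed limit or range.

ROBOT

A 6-joint arm with a two-finger parallel gripper is mounted at the origin on the work surface. World frame = base frame: x ahead of the robot, y to its left, z up, the work surface at z = 0. Lengths are in m, angles in rad, forces in N, time in s.
With the tool pointing down it reaches from about 0.25 to 0.8 m from the base axis. Payload 3.9 kg.
Tool frame: the origin (TCP) lies midway between the tips of the shut fingers; the grasp point (between the pads) lies 19 mm behind it; z points along the fingers, y is the line along which they close (so a half turn about z gives the same grasp; the last joint's range is limited). The gripper opens to 85 mm and grips with 20 to 120 N. Pads are 22 mm wide; open, the fingers measure 114 mm over their backs; the gripper's body (76 mm by 85 mm) begins 54 mm behind the grasp point. The pads swing forward as they close: fully open they stand 13 mm farther back than shut.
Start: joints at [-1.298, 0.26, -0.138, 1.173, 0, 1.571], TCP at [0.141, -0.506, 0.231] pointing down, gripper open.
Joint ranges: [-2.78, 2.78], [-0.83, 1.72], [-1.28, 1.37], [-1.9, 2.12], [-1.57, 1.48], [-3.14, 3.14]. Speed limits (rad/s): [2.57, 2.57, 3.14, 3.14, 3.14, 3.14].

INTERFACE

Orientations are given as a rotation vector (axis times angle).
In Python, from cell import sense, read_camera, camera_info, close_job gives the robot as it stands.
- The arm moves only by the tool step_arm, never from a script. Its argument "targets" is a list of rows, each a list of 7 numbers: the shift along the tool's x, y, z each as a share of 25 mm, from -1 to 1, then the turn, a rotation vector about the tool's x, y, z each as a share of 4 degrees, from -1 to 1, then the finger opening in mm, from 0 to 85.4. In form: [[tx, ty, tz, rx, ry, rz, gripper], ...]. A call has 1 to 12 rows; each row shifts and turns the commanded pose from where the row before left it, along the tool's axes as they then stand; what a row does not reach is not made up. A row lasts 1/12 s, in which the tool goes at most 41.7 mm and 7.16 degrees, less where a joint would pass 70% of its speed; a pose out of reach is approached as far as the arm can. A call with a number of a shift or a turn outside -1 to 1 is refused whole. A call with a gripper value outside its range is refused whole. The fingers move at their own pace and stop on an object; the grip force is fixed at half the most. Time passes only in rows, so rows that do not move let the fingers close. It gives the time, the measured TCP pose, the force, the opening and the grip force at its end, in the units of the state.
- sense(): the state, without advancing time (a new reading comes with each control period).
- read_camera(name): name is "scene" or "top" or "wrist"; returns the picture (384x512x3 uint8, red, green, blue); there is no depth.
- camera_info(name): a dict with "fx", "fy", "cx", "cy" (pixels), "rvec" (rotation vector, rad) and "tvec" (3), from world to camera coordinates, as OpenCV has them. Camera axes: x right, y down, z forward; pixel columns grow to the right and rows downward; lengths in m; the calibration is good to about 2 mm. A picture is of the moment at which its call begins: read the wrist's pose just before it. camera_info takes no time and is no camera call; for the wrist camera it gives the pose at the moment of the call.
- close_job(): hands the job in; it is judged then, once.
The state is a dict: "time_s": time; "qpos": joint angles; "joint_vel": joint speeds; "joint_torque": joint torques, N m; "tool_pos": TCP position; "orientation": TCP orientation; "wrist_force": force on the tool from outside, world axes, zero at the start; "moment": the same for the moment, N m; "opening": opening from 0.0 (shut) to 1.0 (fully open); "finger_force": force on a finger pad.
Only numpy, scipy, OpenCV 4.12 (cv2) and the standard library are available. Lean on these libraries where they do the work, as an engineer would, in place of code of your own. Each camera call takes 0.05 s, during which the arm holds its last target. There are 200 camera calls.

## Working session

There is one attempt and no reset: what is moved stays moved. The work goes in short steps, Python scripts to look and compute and a tool call to move; the robot and the scene stay as the last step left them, time stands still between calls to the robot, and variables do not carry over. Pictures are saved under pics/ and viewed, at most 10 in all, crops included, and the job is handed in when it is done.

Besides the shell and the picture viewer there is one more tool, called after ">>>" by a JSON object that holds its "method" and its "body". step_arm: Moves the arm, as the interface text tells. Its arguments: {"type":"object","properties":{"targets":{"type":"array","items":{"type":"array","items":{"type":"number"}}}},"required":["targets"]}

```bash
mkdir -p pics; ls; cat > h.py <<'E'
import numpy as np, cv2
from cell import sense, read_camera, camera_info
def cam(n):
    c=camera_info(n); R=cv2.Rodrigues(np.array(c['rvec'],float))[0]; t=np.array(c['tvec'],float)
    return np.array([[c['fx'],0,c['cx']],[0,c['fy'],c['cy']],[0,0,1]]),R,t
def ray(c,u,v):
    K,R,t=c; return -R.T@t, R.T@np.linalg.solve(K,[u,v,1.])
def onz(c,u,v,z):
    o,d=ray(c,u,v); return o+d*(z-o[2])/d[2]
def proj(c,p):
    K,R,t=c; return cv2.projectPoints(np.array(p,float).reshape(-1,1,3),cv2.Rodrigues(R)[0],t,K,None)[0][:,0]
def save(n,f):
    im=read_camera(n); cv2.imwrite(f,im[...,::-1]); return im
E
python3 - <<'E'
from h import *
a=read_camera('top');b=read_camera('scene')
cv2.imwrite('pics/top_raw.png',a[...,::-1]);cv2.imwrite('pics/scene_raw.png',b[...,::-1])
cv2.imwrite('pics/t.png',cv2.resize(a,(800,600))[...,::-1]);cv2.imwrite('pics/s.png',cv2.resize(b,(800,600))[...,::-1])
for n in('top','scene'):
    c=cam(n);print(n,ray(c,256,192),c[0][0,0])
print(sense())
E
```

```text
pics
top (array([0.44837428, 0.08006043, 1.20829759]), array([ 0.03999077, -0.00435038, -0.99925515])) 363.3599583645583
scene (array([1.21054377, 0.15810582, 0.98130125]), array([-0.61099118, -0.05680858, -0.78985448])) 397.6418894475128
{'time_s': 0.1, 'qpos': array([-1.29801472e+00,  2.60581908e-01, -1.39230983e-01,  1.17270880e+00,
       -7.48610274e-06,  1.57078480e+00]), 'joint_vel': array([-0.00060821, -0.00065509,  0.00315906, -0.00027127,  0.00037967,
       -0.00123594]), 'joint_torque': array([-1.32746602e-03, -4.06507373e+01,  2.54527688e+01,  1.00862532e-02,
       -5.57419344e-05, -2.59016403e-06]), 'tool_pos': array([ 0.14127386, -0.50500006,  0.23057068]), 'orientation': array([-3.11072232e+00, -4.26942763e-01,  3.79928834e-04]), 'wrist_force': array([-1.08262962, -0.49684974,  0.55258257]), 'moment': array([ 0.02398937,  0.01407034, -0.04963214]), 'finger_force': 0.0, 'opening': 0.9966731643633553}
```

View pics/t.png

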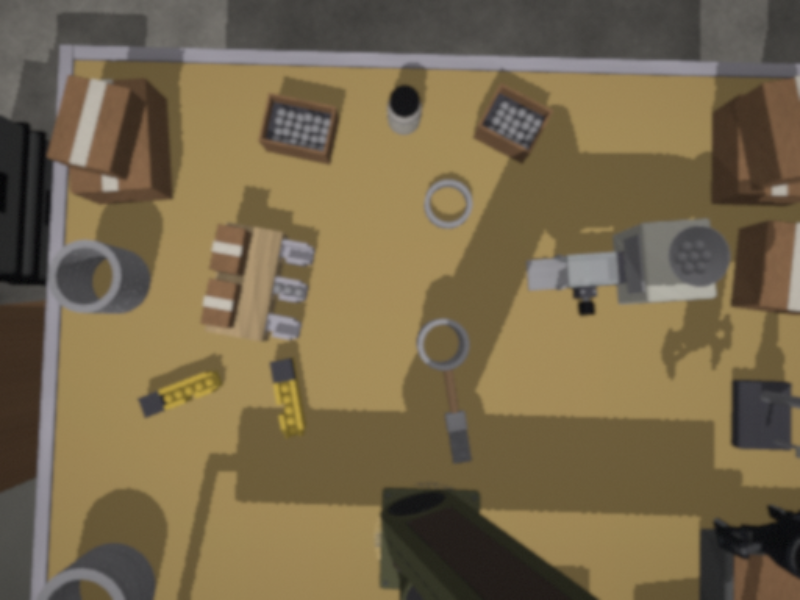

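View pics/s.png

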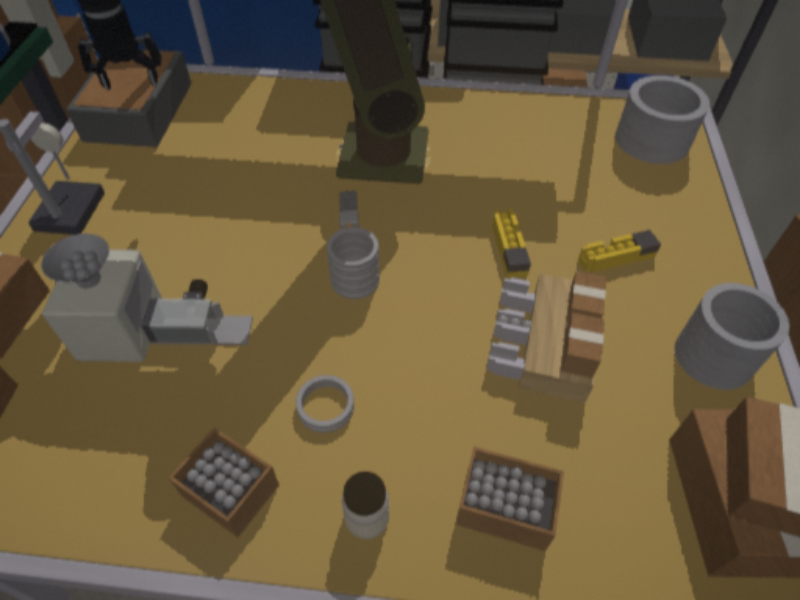

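Top view (800x600): the rack is at (250,285) with three magazine noses at (297,252), (291,290) and (284,327). The dock mouth is near (565,272), the knob at (586,303), the single ring at (449,203) and the ring stack at (443,345). The yellow look-alikes are at (180,393) and (287,397). The middle magazine looks filled. I'll check it in one enlarged crop.

```bash
python3 - <<'E'
from h import *
a=cv2.imread('pics/top_raw.png');b=cv2.imread('pics/scene_raw.png')
A=cv2.resize(a[138:222,125:210],None,fx=4.5,fy=4.5,interpolation=cv2.INTER_CUBIC)
B=cv2.resize(b[170:255,305:390],None,fx=4.5,fy=4.5,interpolation=cv2.INTER_CUBIC)[:A.shape[0]]
D=cv2.resize(a[130:214,325:477],None,fx=4.5,fy=2.6,interpolation=cv2.INTER_CUBIC)
D=cv2.resize(a[135:210,330:475],(765,215*765//765),interpolation=cv2.INTER_CUBIC)
cv2.imwrite('pics/c1.png',cv2.convertScaleAbs(np.vstack([np.hstack([A,B])[:378,:765],D]),alpha=1.3))
print(A.shape,B.shape)
E
```

```text
Traceback (most recent call last):
ValueError: all the input array dimensions except for the concatenation axis must match exactly, but along dimension 1, the array at index 0 has size 764 and the array at index 1 has size 765
```

```bash
python3 - <<'E'
from h import *
a=cv2.imread('pics/top_raw.png');b=cv2.imread('pics/scene_raw.png')
f=lambda i,s:cv2.resize(i,s,interpolation=cv2.INTER_CUBIC)
A=f(a[140:220,130:210],(400,400)); B=f(b[170:250,305:385],(400,400))
cv2.imwrite('pics/c1.png',cv2.convertScaleAbs(np.hstack([A,B]),alpha=1.3))
E
```

```text
(no output)
```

View pics/c1.png

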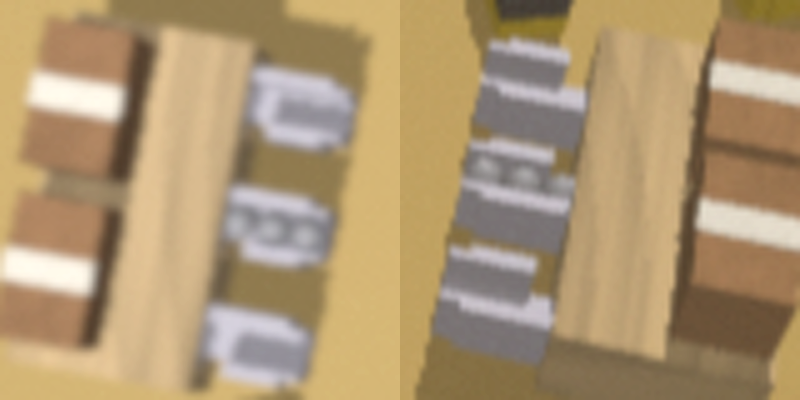

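The middle magazine, at crop (280,230), shows a row of balls. The other two, at (300,110) and (270,345), show an empty floor, and the yellow ones on the bench are decoys. So mag_full is in the middle hole. Next I'll measure it.

```bash
python3 - <<'E'
from h import *
a=cv2.imread('pics/top_raw.png');c=cam('top')
f=4; A=cv2.resize(a,None,fx=f,fy=f,interpolation=cv2.INTER_CUBIC)
h=cv2.cvtColor(A,cv2.COLOR_BGR2HSV)
P=lambda x,y,z:onz(c,(x+.5)/f-.5,(y+.5)/f-.5,z)
low=((h[...,1]<75)&(h[...,2]>90)).astype(np.uint8)
def cont(m,x0,x1,y0,y1):
    k=np.zeros_like(m);k[y0*f:y1*f,x0*f:x1*f]=m[y0*f:y1*f,x0*f:x1*f]
    return sorted(cv2.findContours(k,0,2)[0],key=cv2.contourArea)[::-1]
q=cont(low,330,396,150,200)[0]
for p in cv2.approxPolyDP(q,5,True)[:,0]: print('dock',p/f,P(*p,.006)[:2].round(4),P(*p,.058)[:2].round(4))
kn=cont((h[...,2]<50).astype(np.uint8),355,390,180,205)
for k in kn[:2]:
    print('knob',cv2.contourArea(k)/16,cv2.boundingRect(k),P(*k[:,0].mean(0),.04).round(4))
for y0,y1 in((150,172),(174,196),(198,219)):
    m=cont(((h[...,1]<75)&(h[...,2]>80)).astype(np.uint8),165,206,y0,y1)[0]
    r=cv2.minAreaRect(m); print('mag',[P(*p,.046)[:2].round(4) for p in cv2.boxPoints(r)],np.array(r[0])/f)
for x0,x1,y0,y1,z in((268,305,112,150,.026),(262,305,200,242,.104)):
    m=cont(low,x0,x1,y0,y1)[0]; e=cv2.minEnclosingCircle(m); print('ring',P(*e[0],z).round(4),e[1]/f)
E
```

```text
dock [395.75 150.  ] [ 0.6508 -0.3834] [ 0.642  -0.3634]
dock [392.25 151.  ] [ 0.6471 -0.3719] [ 0.6385 -0.3523]
dock [392.5 159.5] [ 0.6188 -0.3731] [ 0.6114 -0.3535]
dock [390.75 160.75] [ 0.6145 -0.3674] [ 0.6073 -0.3481]
dock [357.25 162.75] [ 0.6046 -0.2567] [ 0.5978 -0.2421]
dock [353. 165.] [ 0.5967 -0.2428] [ 0.5903 -0.2288]
dock [337.5 166.5] [ 0.5902 -0.1916] [ 0.5841 -0.1798]
dock [338.   185.25] [ 0.528  -0.1945] [ 0.5246 -0.1826]
dock [358.75 185.5 ] [ 0.5292 -0.263 ] [ 0.5257 -0.2482]
dock [379.5 183. ] [ 0.5395 -0.3314] [ 0.5355 -0.3136]
dock [380.75 188.75] [ 0.5205 -0.3358] [ 0.5174 -0.3178]
dock [379.25 190.  ] [ 0.5163 -0.3309] [ 0.5133 -0.3132]
dock [382. 188.] [ 0.5231 -0.3399] [ 0.5199 -0.3217]
dock [382.5  183.25] [ 0.5389 -0.3413] [ 0.535  -0.3231]
dock [393.75 182.5 ] [ 0.5425 -0.3784] [ 0.5384 -0.3586]
dock [395.75 193.5 ] [ 0.5063 -0.3855] [ 0.5038 -0.3654]
dock [395.75 169.  ] [ 0.5875 -0.3843] [ 0.5815 -0.3643]
dock [393.25 156.  ] [ 0.6305 -0.3754] [ 0.6226 -0.3557]
dock [394.   153.25] [ 0.6397 -0.3778] [ 0.6315 -0.358 ]
dock [395.75 156.75] [ 0.6282 -0.3838] [ 0.6205 -0.3637]
knob 54.71875 (1484, 773, 35, 30) [ 0.4929 -0.3056  0.04  ]
knob 8.03125 (1472, 741, 11, 18) [ 0.5214 -0.2874  0.04  ]
mag [array([0.5678, 0.3345]), array([0.6205, 0.3248]), array([0.606 , 0.2505]), array([0.5534, 0.2604])] [189.5665741  161.80575562]
mag [array([0.4928, 0.3472]), array([0.5438, 0.3367]), array([0.5277, 0.262 ]), array([0.4769, 0.2726])] [184.94888306 185.49003601]
mag [array([0.4173, 0.3585]), array([0.4671, 0.348 ]), array([0.4507, 0.2731]), array([0.401 , 0.2837])] [180.58087158 209.17651367]
ring [ 0.7018 -0.0195  0.026 ] 16.357839584350586
ring [ 0.4102 -0.0091  0.104 ] 17.54599380493164
```

```bash
cat >> h.py <<'E'
def go(p,yaw):
    """turn units about tool z, then shift units in the tool frame after the turn (tool down)"""
    s=sense(); R=cv2.Rodrigues(np.array(s['orientation']))[0]; y0=np.arctan2(R[1,0],R[0,0])
    rz=-np.degrees((yaw-y0+np.pi)%(2*np.pi)-np.pi)/4
    X=np.array([np.cos(yaw),np.sin(yaw),0]);Y=np.array([np.sin(yaw),-np.cos(yaw),0])
    d=np.array(p)-s['tool_pos']
    print('t',round(s['time_s'],2),'pos',s['tool_pos'].round(4),'yaw',round(y0,4),'tilt',R[:,2].round(3),'rz',round(rz,2),'shift',np.round([d@X/.025,d@Y/.025,-d[2]/.025],2))
E
python3 - <<'E'
from h import *
go([.47,-.28,.25],.085)
E
```

```text
t 0.1 pos [ 0.1413 -0.505   0.2306] yaw 0.2728 tilt [-0.     0.002 -1.   ] rz 2.69 shift [13.87 -7.85 -0.78]
```

>>> {"method": "step_arm", "body": {"targets": [[0,0,-0.26,0,0,0.9,85],[0,0,-0.26,0,0,0.9,85],[0,0,-0.26,0,0,0.9,85],[0.93,-0.53,0,0,0,0,85],[0.93,-0.53,0,0,0,0,85],[0.93,-0.53,0,0,0,0,85],[0.93,-0.53,0,0,0,0,85],[0.93,-0.53,0,0,0,0,85],[0.93,-0.53,0,0,0,0,85],[0.93,-0.53,0,0,0,0,85],[0.93,-0.53,0,0,0,0,85],[0.93,-0.53,0,0,0,0,85]]}}

```text
time_s: 1.1
tool_pos: [0.3406, -0.368, 0.2504]
orientation: [-3.138, -0.132, 0.001]
wrist_force: [-0.4, -0.1, -0.0]
opening: 0.995
finger_force: 0.0
```

>>> {"method": "step_arm", "body": {"targets": [[0.93,-0.53,0,0,0,0,85],[0.93,-0.53,0,0,0,0,85],[0.93,-0.53,0,0,0,0,85],[0.93,-0.53,0,0,0,0,85],[0.93,-0.53,0,0,0,0,85],[0.93,-0.53,0,0,0,0,85],[0,0,0,0,0,0,85],[0,0,0,0,0,0,85]]}}

```text
time_s: 1.77
tool_pos: [0.4728, -0.2772, 0.2501]
orientation: [-3.138, -0.136, 0.002]
wrist_force: [-0.7, -0.2, -0.1]
opening: 0.998
finger_force: 0.0
```

```bash
python3 - <<'E'
from h import *
go([.47,-.28,.25],.085)
c=cam('wrist');im=save('wrist','pics/w1.png');np.savez('w1.npz',K=c[0],R=c[1],t=c[2])
print(ray(c,256,192), proj(c,[[.492,-.308,.03],[.565,-.263,.006],[.559,-.193,.006]]))
E
```

```text
t 1.77 pos [ 0.4728 -0.2772  0.2501] yaw 0.0868 tilt [-0.001  0.    -1.   ] rz 0.03 shift [-0.12  0.1   0.  ]
(array([ 0.54360241, -0.27113538,  0.39354264]), array([-0.26868193, -0.03781356, -0.96272873])) [[275.92186932 158.18114606]
 [247.61419175  99.32517101]
 [196.02895711  99.23394381]]
```

View pics/w1.png

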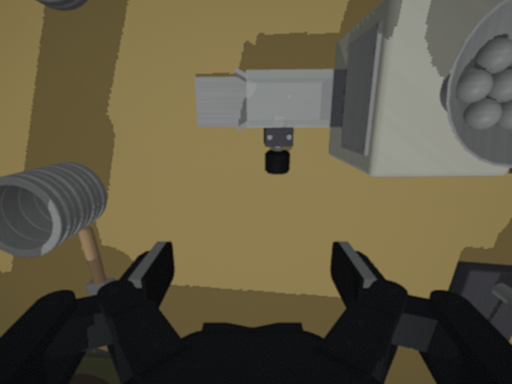

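The wrist view shows the dock plate with its front edge at column ~196 (rows 76-126). The roof spans columns ~245-335, the lock block is at (278,137) and the knob at (277,161). I'll fit these precisely.

```bash
python3 - <<'E'
from h import *
d=np.load('w1.npz');c=(d['K'],d['R'],d['t'])
a=cv2.imread('pics/w1.png');f=4;A=cv2.resize(a,None,fx=f,fy=f,interpolation=cv2.INTER_CUBIC)
h=cv2.cvtColor(A,cv2.COLOR_BGR2HSV); low=((h[...,1]<70)&(h[...,2]>60)).astype(np.uint8)
g=lambda x:(x+.5)/f-.5
def fit(pts): vx,vy,x,y=cv2.fitLine(np.float32(pts),cv2.DIST_HUBER,0,.01,.01).ravel(); return np.array([vx,vy]),np.array([x,y])
# plate: columns 203..230: top & bottom edge
def edges(x0,x1,y0,y1,z):
    T,B=[],[]
    for x in range(x0*f,x1*f):
        r=np.flatnonzero(low[y0*f:y1*f,x]); 
        if len(r): T.append(onz(c,g(x),g(r[0]+y0*f)-.12,z)[:2]);B.append(onz(c,g(x),g(r[-1]+y0*f)+.12,z)[:2])
    for n,p in(('far',T),('near',B)):
        v,o=fit(p); v*=np.sign(-v[1]); print(n,z,'yaw(dockx)',np.arctan2(v[0],-v[1]).round(4),o.round(4))
edges(203,230,60,140,.006); edges(255,320,50,122,.058)
F=[]
for y in range(82*f,120*f):
    r=np.flatnonzero(low[y,180*f:240*f]);F.append(onz(c,g(r[0]+180*f)-.12,g(y),.006)[:2])
v,o=fit(F);print('front',v,o.round(4))
k=np.zeros(low.shape,np.uint8);k[148*f:180*f,255*f:300*f]=(h[148*f:180*f,255*f:300*f,2]<40)
q=max(cv2.findContours(k,0,2)[0],key=cv2.contourArea);x,y,w,hh=cv2.boundingRect(q)
print('knob',x/f,y/f,w/f,hh/f,onz(c,g(x+w/2),g(y+hh/2),.037).round(4),onz(c,g(x),g(y+hh/2),.03),onz(c,g(x+w),g(y+hh/2),.03))
E
```

```text
far 0.006 yaw(dockx) 0.0871 [ 0.5903 -0.2133]
near 0.006 yaw(dockx) 0.0872 [ 0.5251 -0.2181]
far 0.058 yaw(dockx) 0.0953 [ 0.5985 -0.299 ]
near 0.058 yaw(dockx) 0.0872 [ 0.5406 -0.3074]
front [0.9955646  0.09408078] [ 0.5588 -0.1916]
knob 266.0 150.5 23.25 23.0 [ 0.4886 -0.3096  0.037 ] [ 0.48610565 -0.29455133  0.03      ] [ 0.48886926 -0.32611079  0.03      ]
```

```bash
cat >> h.py <<'E'
DO=np.array([.5617,-.2614]);DX=np.array([.0874,-.9962]);DY=np.array([.9962,.0874]);DYAW=.0875
def dk(x,y,z): return np.r_[DO+x*DX+y*DY,z]
E
python3 - <<'E'
from h import *
go(dk(.0405,-.078,.006),DYAW)
E
```

```text
t 1.82 pos [ 0.472  -0.2778  0.2502] yaw 0.0854 tilt [-0.002  0.    -1.   ] rz -0.03 shift [0.51 1.28 9.77]
```

>>> {"method": "step_arm", "body": {"targets": [[0.26,0.64,0.8,0,0,0,85],[0.25,0.64,0.8,0,0,0,85],[0,0,1,0,0,0,85],[0,0,1,0,0,0,85],[0,0,1,0,0,0,85],[0,0,1,0,0,0,85],[0,0,1,0,0,0,85],[0,0,1,0,0,0,85],[0,0,1,0,0,0,85],[0,0,0.7,0,0,0,85],[0,0,0.47,0,0,0,85],[0,0,0,0,0,0,85]]}}

```text
time_s: 2.82
tool_pos: [0.4841, -0.3084, 0.0038]
orientation: [-3.136, -0.129, 0.008]
wrist_force: [-0.9, 0.5, -0.1]
opening: 0.994
finger_force: 0.0
```

>>> {"method": "step_arm", "body": {"targets": [[0,0,0,0,0,0,20],[0,0,0,0,0,0,20],[0,0,0,0,0,0,20],[0,0,0,0,0,0,20],[0,0,0,0,0,0,20],[0,0,0,0,0,0,20]]}}

```text
time_s: 3.32
tool_pos: [0.4885, -0.3098, 0.008]
orientation: [3.137, 0.132, 0.003]
wrist_force: [-0.7, -0.8, 6.4]
opening: 0.379
finger_force: 59.4
```

>>> {"method": "step_arm", "body": {"targets": [[-0.2,0,0,0,0,0,20],[-0.2,0,0,0,0,0,20],[-0.2,0,0,0,0,0,20],[-0.2,0,0,0,0,0,20],[-0.2,0,0,0,0,0,20],[-0.2,0,0,0,0,0,20],[-0.2,0,0,0,0,0,20],[-0.2,0,0,0,0,0,20],[-0.12,0,0,0,0,0,20],[0,0,0,0,0,0,20],[0,0,0,0,0,0,20]]}}

```text
time_s: 4.23
tool_pos: [0.4474, -0.3137, 0.008]
orientation: [3.137, 0.133, 0.009]
wrist_force: [5.6, -0.1, 6.3]
opening: 0.378
finger_force: 61.0
```

>>> {"method": "step_arm", "body": {"targets": [[-0.1,0,0,0,0,0,20],[-0.05,0,0,0,0,0,20],[0,0,0,0,0,0,20],[0,0,0,0,0,0,20]]}}

```text
time_s: 4.57
tool_pos: [0.4475, -0.3138, 0.0081]
orientation: [3.137, 0.135, 0.019]
wrist_force: [13.8, 2.8, -0.6]
opening: 0.376
finger_force: 60.4
```

>>> {"method": "step_arm", "body": {"targets": [[0.1,0,0,0,0,0,20],[0,0,0,0,0,0,85],[0,0,0,0,0,0,85],[0,0,0,0,0,0,85],[0,0,0,0,0,0,85],[0,0,-0.5,0,0,0,85],[0,0,-1,0,0,0,85],[0,0,-1,0,0,0,85],[0,0,-1,0,0,0,85],[0,0,-1,0,0,0,85],[0,0,-1,0,0,0,85],[0,0,-1,0,0,0,85]]}}

```text
time_s: 5.57
tool_pos: [0.4423, -0.3123, 0.1697]
orientation: [-3.138, -0.132, 0.003]
wrist_force: [0.5, -0.9, -0.7]
opening: 0.99
finger_force: 0.0
```

```bash
python3 - <<'E'
from h import *
a=np.array([[.4928,.3472],[.5438,.3367],[.5277,.262],[.4769,.2726]])
# magazine axis from the three visible tops
n=np.mean([[.5798-.5942,.2555-.3297],[.5023-.5183,.2673-.342],[.4259-.4422,.2784-.3533]],0);n/=np.linalg.norm(n);print('nose dir',n)
# row of holes
m=np.array([.5870-.4342,.2926-.3158]);m/=np.linalg.norm(m);print('across',m,n@m)
yaw=np.arctan2(n[1],n[0])  # tool x along -n or n
for y in (yaw,yaw+np.pi): go([.46,.25,.25],y)
print(sense()['qpos'].round(2))
c=cam('top');im=save('top','pics/top2.png')
E
```

```text
nose dir [-0.20426865 -0.97891487]
across [ 0.98866899 -0.15011205] -0.05500716866172964
t 5.57 pos [ 0.4423 -0.3123  0.1697] yaw 0.0839 tilt [-0.002  0.001 -1.   ] rz 26.65 shift [-22.16   3.9   -3.21]
t 5.57 pos [ 0.4423 -0.3123  0.1697] yaw 0.0839 tilt [-0.002  0.001 -1.   ] rz -18.35 shift [22.16 -3.9  -3.21]
[-0.61  0.32 -0.21  1.04 -0.    2.44]
```

>>> {"method": "step_arm", "body": {"targets": [[0,0,-0.27,0,0,-1,85],[0,0,-0.27,0,0,-1,85],[0,0,-0.27,0,0,-1,85],[0,0,-0.27,0,0,-1,85],[0,0,-0.27,0,0,-1,85],[0,0,-0.27,0,0,-1,85],[0,0,-0.27,0,0,-1,85],[0,0,-0.27,0,0,-1,85],[0,0,-0.27,0,0,-1,85],[0,0,-0.27,0,0,-1,85],[0,0,-0.27,0,0,-1,85],[0,0,-0.27,0,0,-1,85]]}}

```text
time_s: 6.62
tool_pos: [0.4426, -0.3125, 0.2496]
orientation: [-2.81, -1.401, 0.002]
wrist_force: [-0.1, -0.3, -0.9]
opening: 0.993
finger_force: 0.0
```

>>> {"method": "step_arm", "body": {"targets": [[0,0,0,0,0,-1,85],[0,0,0,0,0,-1,85],[0,0,0,0,0,-1,85],[0,0,0,0,0,-1,85],[0,0,0,0,0,-1,85],[0,0,0,0,0,-1,85],[0,0,0,0,0,-0.35,85],[0.95,-0.17,0,0,0,0,60],[0.95,-0.17,0,0,0,0,60],[0.95,-0.17,0,0,0,0,60],[0.95,-0.17,0,0,0,0,60],[0.95,-0.17,0,0,0,0,60]]}}

```text
time_s: 7.62
tool_pos: [0.4461, -0.1911, 0.2495]
orientation: [-2.438, -1.979, 0.001]
wrist_force: [0.5, 0.6, 1.0]
opening: 0.702
finger_force: 0.0
```

>>> {"method": "step_arm", "body": {"targets": [[0.95,-0.17,0,0,0,0,60],[0.95,-0.17,0,0,0,0,60],[0.95,-0.17,0,0,0,0,60],[0.95,-0.17,0,0,0,0,60],[0.95,-0.17,0,0,0,0,60],[0.95,-0.17,0,0,0,0,60],[0.95,-0.17,0,0,0,0,60],[0.95,-0.17,0,0,0,0,60],[0.95,-0.17,0,0,0,0,60],[0.95,-0.17,0,0,0,0,60],[0.95,-0.17,0,0,0,0,60],[0.95,-0.17,0,0,0,0,60]]}}

```text
time_s: 8.62
tool_pos: [0.4545, 0.0981, 0.2497]
orientation: [-2.439, -1.98, 0.002]
wrist_force: [0.4, 0.4, -0.6]
opening: 0.707
finger_force: 0.0
```

>>> {"method": "step_arm", "body": {"targets": [[0.95,-0.17,0,0,0,0,60],[0.95,-0.17,0,0,0,0,60],[0,0,0,0,0,0,60],[0,0,0,0,0,0,60]]}}

```text
time_s: 8.95
tool_pos: [0.456, 0.146, 0.2495]
orientation: [-2.436, -1.984, 0.002]
wrist_force: [-0.5, -1.2, 0.8]
opening: 0.702
finger_force: 0.0
```

```bash
python3 - <<'E'
from h import *
go([.46,.25,.25],1.365)
c=cam('wrist');im=save('wrist','pics/w2.png');np.savez('w2.npz',K=c[0],R=c[1],t=c[2])
E
```

```text
t 8.95 pos [0.456  0.146  0.2495] yaw 1.3669 tilt [-0.001 -0.001 -1.   ] rz 0.03 shift [ 4.1  -0.69 -0.02]
```

View pics/w2.png

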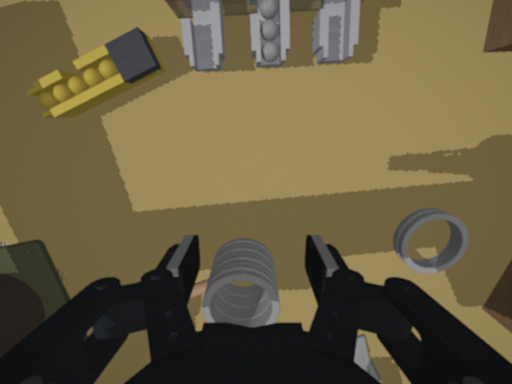

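The filled magazine (balls in a row) is at (270,35) with its nose at row ~66. The empties are at (203,40) and (336,35). I'll fit its outline.

```bash
cat > mag.py <<'E'
from h import *
import sys
d=np.load(sys.argv[1]+'.npz');c=(d['K'],d['R'],d['t']);x0,x1,y0,y1=map(int,sys.argv[2:6]);zt=float(sys.argv[6])
a=cv2.imread('pics/'+sys.argv[1]+'.png');h=cv2.cvtColor(a,cv2.COLOR_BGR2HSV)
m=((h[...,1]<70)&(h[...,2]>60))
for y in range(y0,y1,3):
    r=np.flatnonzero(m[y,x0:x1])
    if len(r): 
        l,q=onz(c,x0+r[0]-.5,y,zt),onz(c,x0+r[-1]+.5,y,zt); print(y,x0+r[0],x0+r[-1],((l+q)/2)[:2].round(4),round(np.linalg.norm(l-q),4))
E
python3 mag.py w2 235 305 2 72 .046
```

```text
2 249 290 [0.5126 0.3324] 0.0467
5 249 290 [0.5121 0.3295] 0.0468
8 257 290 [0.516  0.3258] 0.038
11 257 290 [0.5154 0.323 ] 0.0381
14 249 289 [0.51   0.3211] 0.0461
17 249 289 [0.5094 0.3182] 0.0462
20 250 289 [0.5094 0.3152] 0.0452
23 250 289 [0.5089 0.3123] 0.0453
26 250 289 [0.5083 0.3094] 0.0454
29 250 290 [0.5083 0.3063] 0.0467
32 250 290 [0.5078 0.3033] 0.0468
35 250 290 [0.5072 0.3003] 0.047
38 250 290 [0.5067 0.2974] 0.0471
41 250 290 [0.5061 0.2943] 0.0472
44 250 290 [0.5056 0.2913] 0.0474
47 251 290 [0.5056 0.2881] 0.0463
50 251 288 [0.5038 0.2853] 0.0442
53 251 286 [0.5021 0.2824] 0.0419
56 252 286 [0.5021 0.2792] 0.0409
59 255 285 [0.5027 0.2759] 0.0363
62 256 283 [0.5015 0.2728] 0.0329
65 257 282 [0.5009 0.2697] 0.0306
```

```bash
python3 - <<'E'
from h import *
go([.506,.297,.011],1.414)
E
```

```text
t 9.0 pos [0.456  0.1453 0.2496] yaw 1.3657 tilt [-0.001 -0.001 -1.   ] rz -0.69 shift [6.31 1.03 9.54]
```

>>> {"method": "step_arm", "body": {"targets": [[0,0,0,0,0,-0.69,62],[0.9,0.15,0.6,0,0,0,62],[0.9,0.15,0.6,0,0,0,62],[0.9,0.15,0.6,0,0,0,62],[0.9,0.15,0.6,0,0,0,62],[0.9,0.15,0.6,0,0,0,62],[0.9,0.15,0.6,0,0,0,62],[0.91,0.13,0.6,0,0,0,62],[0,0,0.8,0,0,0,62],[0,0,0,0,0,0,62],[0,0,0,0,0,0,62]]}}

```text
time_s: 9.92
tool_pos: [0.5056, 0.2953, 0.1239]
orientation: [-2.39, -2.038, 0.007]
wrist_force: [-0.2, -0.2, 0.1]
opening: 0.725
finger_force: 0.0
```

```bash
python3 - <<'E'
from h import *
go([.506,.297,.011],1.414)
c=cam('wrist');im=save('wrist','pics/w3.png');np.savez('w3.npz',K=c[0],R=c[1],t=c[2])
E
```

```text
t 9.92 pos [0.5056 0.2953 0.1239] yaw 1.4121 tilt [-0.003 -0.003 -1.   ] rz -0.03 shift [0.07 0.01 4.52]
```

View pics/w3.png

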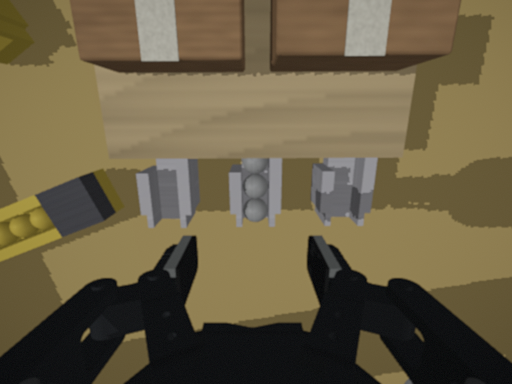

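The wrist view shows the filled magazine at column ~256, centred between the fingers, and the rack edge level at row 157. Lowering now.

>>> {"method": "step_arm", "body": {"targets": [[0,0,0.8,0,0,0,62],[0,0,0.8,0,0,0,62],[0,0,0.8,0,0,0,62],[0,0,0.8,0,0,0,62],[0,0,0.7,0,0,0,62],[0,0,0.6,0,0,0,62],[0,0,0,0,0,0,62],[0,0,0,0,0,0,20],[0,0,0,0,0,0,20],[0,0,0,0,0,0,20],[0,0,0,0,0,0,20]]}}

```text
time_s: 10.88
tool_pos: [0.5077, 0.2971, 0.0143]
orientation: [2.389, 2.038, 0.003]
wrist_force: [-0.7, -3.5, 5.4]
opening: 0.507
finger_force: 62.2
```

>>> {"method": "step_arm", "body": {"targets": [[-0.3,0,-0.04,0,0,0,20],[-0.5,0,0,0,0,0,20],[-0.5,0,0,0,0,0,20],[-0.5,0,0,0,0,0,20],[-0.5,0,0,0,0,0,20],[-0.5,0,0,0,0,0,20],[-0.5,0,0,0,0,0,20],[-0.5,0,0,0,0,0,20],[-0.5,0,0,0,0,0,20],[-0.5,0,0,0,0,0,20],[-0.5,0,0,0,0,0,20],[0,0,0,0,0,0,20]]}}

```text
time_s: 11.88
tool_pos: [0.4834, 0.1627, 0.0126]
orientation: [2.391, 2.037, -0.009]
wrist_force: [-0.6, -0.4, -3.4]
opening: 0.51
finger_force: 61.8
```

>>> {"method": "step_arm", "body": {"targets": [[-0.5,0,0,0,0,0,20],[-0.4,0,0,0,0,0,20],[0,0,0.1,0,0,0,20],[0,0,0.1,0,0,0,20],[0,0,0,0,0,0,20],[0,0,0,0,0,0,20]]}}

```text
time_s: 12.38
tool_pos: [0.4827, 0.1445, 0.0085]
orientation: [2.389, 2.04, 0.001]
wrist_force: [-0.1, -0.7, -1.9]
opening: 0.502
finger_force: 61.9
```

```bash
python3 - <<'E'
from h import *
go([.5,.3,0],1.414); print(sense()['wrist_force'],sense()['opening'])
c=cam('wrist');im=save('wrist','pics/w4.png');np.savez('w4.npz',K=c[0],R=c[1],t=c[2])
E
```

```text
t 12.38 pos [0.4827 0.1445 0.0085] yaw 1.4139 tilt [ 0.  0. -1.] rz -0.0 shift [ 6.25 -0.29  0.34]
[-0.06251358 -0.74753257 -1.93114176] 0.501997872666385
```

View pics/w4.png

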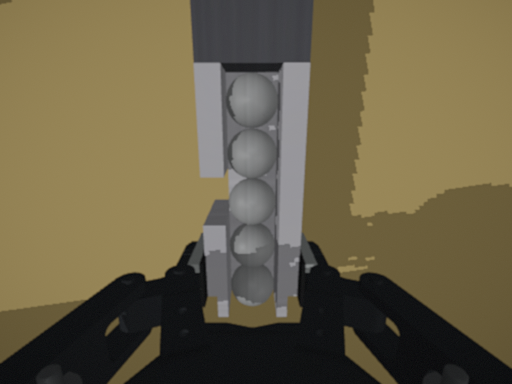

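The magazine is held straight and clear of the rack, with balls at column ~252, tail cap at rows 0-62 and notch at (215,190). I'll put it down and regrip at the tail.

>>> {"method": "step_arm", "body": {"targets": [[0,0,0,0,0,0,64],[0,0,0,0,0,0,64],[0,0,0,0,0,0,64],[0,0,-0.7,0,0,0,64],[0,0,-0.9,0,0,0,64],[0,0,-0.9,0,0,0,64],[0.7,0,0,0,0,0,64],[0.9,0,0,0,0,0,64],[0.9,0,0,0,0,0,64],[0.9,0,0,0,0,0,64],[0.84,0,0,0,0,0,64],[0,0,0,0,0,0,64]]}}

```text
time_s: 13.43
tool_pos: [0.5008, 0.2532, 0.0716]
orientation: [-2.385, -2.044, -0.007]
wrist_force: [0.6, 0.3, 0.4]
opening: 0.749
finger_force: 0.0
```

>>> {"method": "step_arm", "body": {"targets": [[0,0,0.7,0,0,0,64],[0,0,0.8,0,0,0,64],[0,0,0.8,0,0,0,64],[0,0,0.2,0,0,0,64],[0,0,0,0,0,0,64],[0,0,0,0,0,0,20],[0,0,0,0,0,0,20],[0,0,0,0,0,0,20],[0,0,0,0,0,0,20],[0,0,0,0,0,0,20]]}}

```text
time_s: 14.27
tool_pos: [0.5001, 0.2494, 0.0098]
orientation: [2.389, 2.04, 0.004]
wrist_force: [-0.2, -0.4, 5.4]
opening: 0.505
finger_force: 63.1
```

>>> {"method": "step_arm", "body": {"targets": [[0,0,-0.3,0,0,0,20],[0,0,-0.7,0,0,0,20],[0,0,-0.8,0,0,0,20],[0,0,-0.2,0,0,-0.5,20],[0,0,0,0,0,-0.75,20],[0,0,0,0,0,-0.75,20],[0,0,0,0,0,-0.75,20],[0,0,0,0,0,-0.75,20],[0,0,0,0,0,0,20],[0,0,0,0,0,0,20]]}}

```text
time_s: 15.1
tool_pos: [0.4985, 0.2487, 0.0584]
orientation: [-2.124, -2.314, 0.001]
wrist_force: [-0.1, -0.1, -3.5]
opening: 0.503
finger_force: 62.2
```

```bash
python3 - <<'E'
from h import *
s=sense();print(s['wrist_force'],s['opening'],s['moment'])
go(dk(-.167,0,.06),1.6583)
E
```

```text
[-0.08273492 -0.14667215 -3.52529072] 0.5025220082185315 [0.14026155 0.01636941 0.00072991]
t 15.1 pos [0.4985 0.2487 0.0584] yaw 1.6565 tilt [-0.001 -0.    -1.   ] rz -0.03 shift [-13.87   0.74  -0.06]
```

>>> {"method": "step_arm", "body": {"targets": [[-0.4,0.04,0,0,0,0,20],[-0.8,0.05,0,0,0,0,20],[-0.9,0.05,0,0,0,0,20],[-0.9,0.05,0,0,0,0,20],[-0.9,0.05,0,0,0,0,20],[-0.9,0.05,0,0,0,0,20],[-0.9,0.05,0,0,0,0,20],[-0.9,0.05,0,0,0,0,20],[-0.9,0.05,0,0,0,0,20],[-0.9,0.05,0,0,0,0,20],[-0.9,0.05,0,0,0,0,20],[-0.9,0.05,0,0,0,0,20]]}}

```text
time_s: 16.1
tool_pos: [0.5354, -0.0057, 0.0585]
orientation: [-2.124, -2.314, 0.001]
wrist_force: [1.0, 0.8, -2.8]
opening: 0.507
finger_force: 62.1
```

>>> {"method": "step_arm", "body": {"targets": [[-0.9,0.05,0,0,0,0,20],[-0.9,0.05,0,0,0,0,20],[-0.8,0.05,0,0,0,0,20],[-0.6,0.04,0,0,0,0,20],[-0.4,0,0,0,0,0,20],[-0.1,0,0,0,0,0,20],[0,0,0,0,0,0,20],[0,0,0,0,0,0,20],[0,0,0,0,0,0,20]]}}

```text
time_s: 16.85
tool_pos: [0.5482, -0.0947, 0.0585]
orientation: [-2.121, -2.316, -0.0]
wrist_force: [0.1, 0.1, -3.0]
opening: 0.507
finger_force: 62.1
```

```bash
python3 - <<'E'
from h import *
go(dk(-.167,0,.018),1.6583)
c=cam('wrist');w=read_camera('wrist');t=read_camera('top');s=read_camera('scene')
for n,i in(('w5',w),('t5',t),('s5',s)): cv2.imwrite(f'pics/{n}.png',i[...,::-1])
f=lambda i,s:cv2.resize(i,s,interpolation=cv2.INTER_CUBIC)[...,::-1]
cs=cam('scene');ct=cam('top');p=proj(cs,dk(-.05,0,.03))[0];q=proj(ct,dk(-.05,0,.03))[0];print(p,q)
cr=lambda i,p:f(i[int(p[1])-50:int(p[1])+50,max(0,int(p[0])-67):int(p[0])+67],(400,300))
cv2.imwrite('pics/c5.png',np.vstack([np.hstack([cr(s,p),cr(t,q)]),np.hstack([f(w,(400,300)),f(w,(400,300))])]))
E
```

```text
t 16.85 pos [ 0.5482 -0.0947  0.0585] yaw 1.6588 tilt [-0.001  0.001 -1.   ] rz 0.01 shift [-0.01 -0.05  1.62]
[151.85192455 205.33967834] [344.78178939 175.5740019 ]
```

View pics/c5.png

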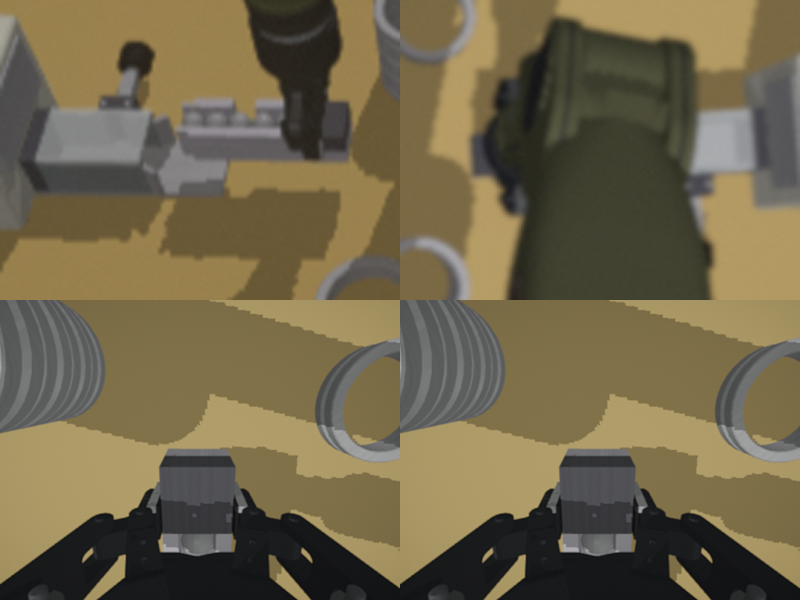

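The scene view shows the knob out, and the magazine level and in line in front of the mouth. Lowering and sliding in.

>>> {"method": "step_arm", "body": {"targets": [[0,-0.02,0.6,0,0,0,20],[0,-0.02,0.6,0,0,0,20],[0,0,0.42,0,0,0,20],[0,0,0,0,0,0,20],[-0.3,0,0,0,0,0,20],[-0.4,0,0,0,0,0,20],[-0.4,0,0,0,0,0,20],[-0.2,0,0,0,0,0,20],[0,0,0,0,0,0,20]]}}

```text
time_s: 17.75
tool_pos: [0.5512, -0.1301, 0.0186]
orientation: [2.124, 2.312, 0.001]
wrist_force: [0.0, 0.4, -2.8]
opening: 0.503
finger_force: 62.3
```

>>> {"method": "step_arm", "body": {"targets": [[-0.3,0,0,0,0,0,20],[-0.3,0,0,0,0,0,20],[-0.3,0,0,0,0,0,20],[-0.3,0,0,0,0,0,20],[0,0,0,0,0,0,20]]}}

```text
time_s: 18.17
tool_pos: [0.5535, -0.1597, 0.0182]
orientation: [2.124, 2.313, -0.0]
wrist_force: [0.5, 0.4, -4.0]
opening: 0.504
finger_force: 62.3
```

>>> {"method": "step_arm", "body": {"targets": [[-0.3,0,0,0,0,0,20],[-0.3,0,0,0,0,0,20],[-0.3,0,0,0,0,0,20],[-0.3,0,0,0,0,0,20],[0,0,0,0,0,0,20]]}}

```text
time_s: 18.58
tool_pos: [0.5562, -0.1897, 0.0182]
orientation: [2.123, 2.313, -0.001]
wrist_force: [-0.6, 0.0, -3.3]
opening: 0.507
finger_force: 62.3
```

>>> {"method": "step_arm", "body": {"targets": [[-0.3,0,0,0,0,0,20],[-0.3,0,0,0,0,0,20],[-0.3,0,0,0,0,0,20],[-0.2,0,0.06,0,0,0,20],[0,0,0,0,0,0,20]]}}

```text
time_s: 19.0
tool_pos: [0.5586, -0.2168, 0.0165]
orientation: [2.123, 2.314, -0.0]
wrist_force: [1.8, 0.1, -4.0]
opening: 0.508
finger_force: 62.3
```

>>> {"method": "step_arm", "body": {"targets": [[-0.12,0,0.04,0,0,0,20],[-0.12,0,0,0,0,0,20],[0,0,0,0,0,0,20]]}}

```text
time_s: 19.25
tool_pos: [0.5589, -0.2215, 0.0159]
orientation: [2.122, 2.316, 0.0]
wrist_force: [0.7, 0.8, -0.3]
opening: 0.507
finger_force: 62.7
```

>>> {"method": "step_arm", "body": {"targets": [[-0.1,0,0,0,0,0,20],[-0.1,0,0,0,0,0,20],[0,0,0,0,0,0,20]]}}

```text
time_s: 19.5
tool_pos: [0.5594, -0.2264, 0.0159]
orientation: [2.122, 2.316, 0.001]
wrist_force: [0.5, 2.8, 1.1]
opening: 0.503
finger_force: 62.9
```

>>> {"method": "step_arm", "body": {"targets": [[-0.1,0,0,0,0,0,20],[-0.06,0,0,0,0,0,20],[0,0,0,0,0,0,20],[0,0,0,0,0,0,20]]}}

```text
time_s: 19.83
tool_pos: [0.5598, -0.2302, 0.0158]
orientation: [2.122, 2.316, 0.001]
wrist_force: [0.5, 3.9, 2.7]
opening: 0.503
finger_force: 63.1
```

>>> {"method": "step_arm", "body": {"targets": [[-0.1,0,0,0,0,0,20],[-0.1,0,0,0,0,0,20],[0,0,0,0,0,0,20],[0,0,0,0,0,0,20]]}}

```text
time_s: 20.17
tool_pos: [0.5599, -0.2334, 0.0158]
orientation: [-2.12, -2.316, -0.004]
wrist_force: [0.2, 9.6, 5.5]
opening: 0.509
finger_force: 63.4
```

>>> {"method": "step_arm", "body": {"targets": [[-0.1,0,0,0,0,0,20],[0,0,0,0,0,0,20],[0,0,0,0,0,0,20]]}}

```text
time_s: 20.42
tool_pos: [0.5599, -0.2334, 0.0159]
orientation: [-2.117, -2.314, -0.009]
wrist_force: [0.1, 15.8, 7.6]
opening: 0.503
finger_force: 63.7
```

```bash
python3 - <<'E'
from h import *
print(sense()['wrist_force'],sense()['tool_pos'])
c=cam('wrist');w=read_camera('wrist');s=read_camera('scene')
cs=cam('scene')
P={'tail_end':dk(-.06,0,.046),'tailL':dk(-.06,-.022,.046),'tailR':dk(-.06,.022,.046),'cap':dk(-.015,.022,.046)}
for k,v in P.items(): print(k,proj(cs,v)[0].round(1),proj(c,v)[0].round(1))
cv2.imwrite('pics/w6.png',w[...,::-1])
f=lambda i,s:cv2.resize(i,s,interpolation=cv2.INTER_CUBIC)[...,::-1]
x,y=proj(cs,dk(0,0,.03))[0].astype(int);x0=x-50;y0=y-50;print('scene crop',x0,y0)
cv2.imwrite('pics/c6.png',np.hstack([f(s[y0:y0+100,x0:x0+100],(400,400)),f(w[172:372,156:356],(400,400))]))
E
```

```text
[ 0.1055558  15.76359346  7.59547107] [ 0.5598681  -0.23341569  0.01586088]
tail_end [154.2 202.2] [254.  209.9]
tailL [155.4 196.2] [205.  209.8]
tailR [152.9 208.3] [303. 210.]
cap [137.4 208.1] [298. 296.]
scene crop 85 155
```

View pics/c6.png

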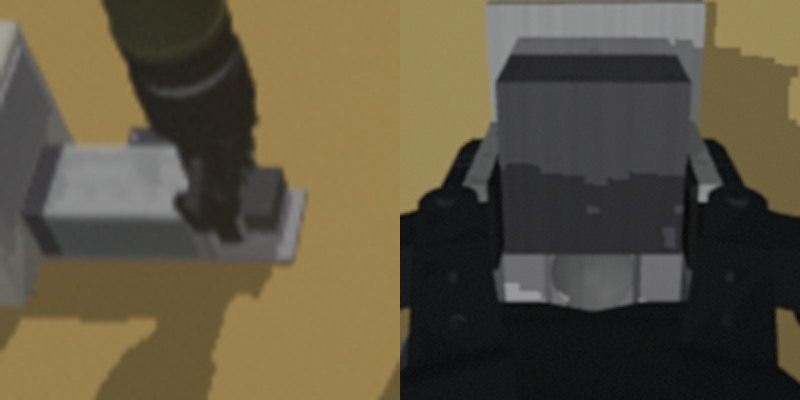

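It's home: the push force rose with no further motion. The tail edge is at about (205-301, row 213), against the predicted home position of (205-303, row 210). I'll release, rise and turn for the knob.

>>> {"method": "step_arm", "body": {"targets": [[0.1,0,0,0,0,0,20],[0,0,0,0,0,0,62],[0,0,0,0,0,0,62],[0,0,0,0,0,0,62],[0,0,-0.4,0,0,0,62],[0,0,-0.9,0,0,0,62],[0,0,-0.9,0,0,0,62],[0,0,-0.9,0,0,0,62],[0,0,-0.9,0,0,0,62],[0,0,-0.9,0,0,0,85],[0,0,-0.9,0,0,0,85],[0,0,-0.2,0,0,0,85]]}}

```text
time_s: 21.52
tool_pos: [0.5619, -0.2368, 0.1705]
orientation: [2.119, 2.31, 0.003]
wrist_force: [1.2, -0.8, -0.1]
opening: 0.992
finger_force: 0.0
```

>>> {"method": "step_arm", "body": {"targets": [[0,0,0,0,0,1,85],[0,0,0,0,0,1,85],[0,0,0,0,0,1,85],[0,0,0,0,0,1,85],[0,0,0,0,0,1,85],[0,0,0,0,0,1,85],[0,0,0,0,0,1,85],[0,0,0,0,0,1,85],[0,0,0,0,0,1,85],[0,0,0,0,0,1,85],[0,0,0,0,0,1,85],[0,0,0,0,0,1,85]]}}

```text
time_s: 22.52
tool_pos: [0.5593, -0.2356, 0.1651]
orientation: [-2.884, -1.246, 0.002]
wrist_force: [0.1, 0.4, -0.3]
opening: 0.995
finger_force: 0.0
```

>>> {"method": "step_arm", "body": {"targets": [[0,0,0,0,0,1,85],[0,0,0,0,0,1,85],[0,0,0,0,0,1,85],[0,0,0,0,0,1,85],[0,0,0,0,0,1,85],[0,0,0,0,0,1,85],[0,0,0,0,0,1,85],[0,0,0,0,0,1,85],[0,0,0,0,0,1,85],[0,0,0,0,0,1,85],[0,0,0,0,0,0.5,85],[0,0,0,0,0,0,85]]}}

```text
time_s: 23.52
tool_pos: [0.5594, -0.2355, 0.1652]
orientation: [3.138, 0.135, -0.001]
wrist_force: [-0.6, -0.3, 0.4]
opening: 0.993
finger_force: 0.0
```

```bash
python3 - <<'E'
from h import *
go(np.array([.4462,-.3135,.007]),DYAW)
E
```

```text
t 23.52 pos [ 0.5594 -0.2355  0.1652] yaw 0.086 tilt [-0.001 -0.    -1.   ] rz -0.02 shift [-4.78  2.71  6.33]
```

>>> {"method": "step_arm", "body": {"targets": [[-0.8,0.45,0,0,0,0,85],[-0.8,0.45,0,0,0,0,85],[-0.8,0.45,0,0,0,0,85],[-0.8,0.45,0,0,0,0,85],[-0.8,0.45,0,0,0,0,85],[-0.78,0.46,0,0,0,0,85],[0,0,0,0,0,0,85],[0,0,0.8,0,0,0,85],[0,0,1,0,0,0,85],[0,0,1,0,0,0,85],[0,0,1,0,0,0,85],[0,0,1,0,0,0,85]]}}

```text
time_s: 24.52
tool_pos: [0.4469, -0.3131, 0.0445]
orientation: [3.138, 0.138, 0.001]
wrist_force: [-0.0, -0.3, -0.4]
opening: 0.996
finger_force: 0.0
```

>>> {"method": "step_arm", "body": {"targets": [[0,0,0.9,0,0,0,85],[0,0,0.63,0,0,0,85],[0,0,0,0,0,0,85],[0,0,0,0,0,0,20],[0,0,0,0,0,0,20],[0,0,0,0,0,0,20],[0,0,0,0,0,0,20],[0,0,0,0,0,0,20],[0,0,0,0,0,0,20]]}}

```text
time_s: 25.27
tool_pos: [0.4478, -0.3137, 0.0089]
orientation: [3.137, 0.137, 0.004]
wrist_force: [-0.5, 0.4, 6.0]
opening: 0.378
finger_force: 59.4
```

Gripped at the out position. Pushing in about 42 mm.

>>> {"method": "step_arm", "body": {"targets": [[0.2,0,0,0,0,0,20],[0.2,0,0,0,0,0,20],[0.2,0,0,0,0,0,20],[0.2,0,0,0,0,0,20],[0.2,0,0,0,0,0,20],[0.2,0,0,0,0,0,20],[0.2,0,0,0,0,0,20],[0.2,0,0,0,0,0,20],[0,0,0,0,0,0,20],[0,0,0,0,0,0,20]]}}

```text
time_s: 26.1
tool_pos: [0.4874, -0.3099, 0.0089]
orientation: [3.138, 0.137, 0.003]
wrist_force: [-1.3, 1.0, 6.2]
opening: 0.378
finger_force: 60.0
```

>>> {"method": "step_arm", "body": {"targets": [[0.1,0,0,0,0,0,20],[0.06,0,0,0,0,0,20],[0,0,0,0,0,0,20],[0,0,0,0,0,0,20]]}}

```text
time_s: 26.43
tool_pos: [0.4895, -0.3097, 0.0089]
orientation: [3.137, 0.136, -0.002]
wrist_force: [-4.2, 0.5, 9.7]
opening: 0.378
finger_force: 60.3
```

>>> {"method": "step_arm", "body": {"targets": [[0.1,0,0,0,0,0,20],[0,0,0,0,0,0,20],[0,0,0,0,0,0,20]]}}

```text
time_s: 26.68
tool_pos: [0.4894, -0.3097, 0.0088]
orientation: [3.137, 0.135, -0.009]
wrist_force: [-10.7, -1.2, 12.8]
opening: 0.377
finger_force: 60.8
```

Hard against home. Releasing, lifting clear and checking.

>>> {"method": "step_arm", "body": {"targets": [[-0.1,0,0,0,0,0,20],[0,0,0,0,0,0,85],[0,0,0,0,0,0,85],[0,0,0,0,0,0,85],[0,0,0,0,0,0,85],[0,0,-0.5,0,0,0,85],[0,0,-1,0,0,0,85],[0,0,-1,0,0,0,85],[0,0,-1,0,0,0,85],[0,0,-1,0,0,0,85],[0,0,-1,0,0,0,85],[-0.5,0,-1,0,0,0,85]]}}

```text
time_s: 27.68
tool_pos: [0.48, -0.3103, 0.1709]
orientation: [3.138, 0.139, 0.003]
wrist_force: [0.5, -1.2, -0.3]
opening: 0.992
finger_force: 0.0
```

>>> {"method": "step_arm", "body": {"targets": [[-0.8,0,-0.5,0,0,0,85],[0,0,0,0,0,0,85],[0,0,0,0,0,0,85]]}}

```text
time_s: 27.93
tool_pos: [0.4583, -0.3123, 0.1831]
orientation: [3.138, 0.136, 0.003]
wrist_force: [-0.0, 0.9, -0.1]
opening: 0.993
finger_force: 0.0
```

```bash
python3 - <<'E'
from h import *
c=cam('wrist');w=save('wrist','pics/w7.png')
for k,v in {'tail far':dk(-.06,.022,.046),'tail near':dk(-.06,-.022,.046),'knob home':dk(.04,-.077,.037),'knob end':dk(.04,-.092,.03)}.items(): print(k,proj(c,v)[0].round(1))
E
```

```text
tail far [143.8  52.1]
tail near [148.9 101.6]
knob home [250.3 155.9]
knob end [250.4 168.5]
```

View pics/w7.png

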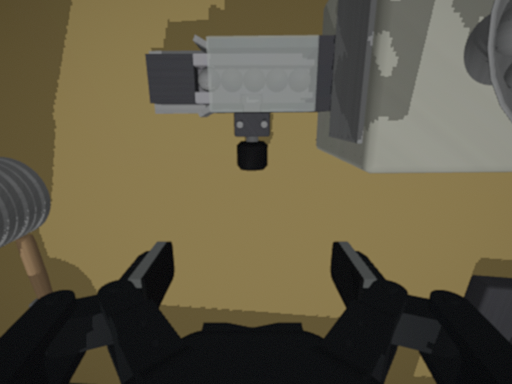

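The tail edge is at columns ~148-150, rows 53-103, matching the home prediction. The knob is at (252,156), also home, with its bolt in the notch, and the robot is clear. Handing in.

```bash
python3 -c "
from cell import close_job; print(close_job())"
```

```text
the job is handed in; nothing more can be done
None
```

I handed the job in at about 28 s of the 72 s allowed: the filled magazine is in the dock against the stop, the lock knob is pushed home and the gripper is clear, all confirmed in the last wrist picture; the hand-in returned no verdict.

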